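# Stack the orange-port network module

### The arm

A 6-joint arm with a two-finger parallel gripper is mounted at the origin on the work surface. World frame = base frame: x ahead of the robot, y to its left, z up, the work surface at z = 0. Lengths are in m, angles in rad, forces in N, time in s.
With the tool pointing down it reaches from about 0.25 to 0.725 m from the base axis. Payload 4 kg.
Tool frame: the origin (TCP) lies midway between the tips of the shut fingers; the grasp point (between the pads) lies 19 mm behind it; z points along the fingers, y is the line along which they close (so a half turn about z gives the same grasp; the last joint's range is limited). The gripper opens to 85 mm and grips with 20 to 120 N. Pads are 22 mm wide; open, the fingers measure 114 mm over their backs; the gripper's body (76 mm by 85 mm) begins 54 mm behind the grasp point. The pads swing forward as they close: fully open they stand 13 mm farther back than shut.
Start: joints at [1.262, 0.241, 0.005, 1.335, 0, 1.571], TCP at [0.152, 0.476, 0.231] pointing down, gripper open.
Joint ranges: [-2.72, 2.72], [-1.05, 1.87], [-1.09, 1.28], [-1.99, 2.15], [-1.42, 1.44], [-3.14, 3.14]. Speed limits (rad/s): [2.79, 2.79, 3.14, 3.14, 3.14, 3.14].

### API

Orientations are given as a unit quaternion [x, y, z, w].
In Python, from workcell import bot gives the robot as it stands. The module is installed in compiled form; this text tells all that it offers.
- The arm moves only by the tool jog_arm, never from a script. Its argument "deltas" is a list of rows, each an object with "fingers": the opening, from 0 (shut) to 1 (fully open); "delta_pos": the shift along the tool's x, y, z normalised to -1 to 1, where 1 is 300 mm, a list of three; "yaw": the turn about the tool's z normalised to -1 to 1, where 1 is pi/4 rad. A call has 1 to 12 rows; each row is the pose to reach, as a shift and turn from the pose commanded when the call began, along the tool's axes at that moment; what a row does not reach only later rows make up. A row lasts 1/10 s, in which the tool goes at most 50 mm and 8.59 degrees, less where a joint would pass 70% of its speed; a pose out of reach is approached as far as the arm can. A call with a number of a shift or a turn outside -1 to 1 is refused whole. A call with a gripper value outside its range is refused whole. The fingers move at their own pace and stop on an object; the grip force is fixed at half the most. Time passes only in rows, so rows that repeat a pose let the fingers close. It gives the time, the measured TCP pose, the force, the opening and the grip force at its end, in the units of the state.
- bot.get_obs(): the state, without advancing time (a new reading comes with each control period).
- bot.camera(name): name is "side" or "top" or "wrist"; returns a dict with "image" (400x640x3 uint8, red, green, blue), "range_z" (400x640 float32, m along the optical axis (not along the pixel's ray), 0 where there is no reading), "fx", "fy", "cx", "cy" (pixels), "rvec" (rotation vector, rad) and "tvec" (3), from world to camera coordinates, as OpenCV has them. Camera axes: x right, y down, z forward; pixel columns grow to the right and rows downward; lengths in m; the calibration is good to about 2 mm. A picture is of the moment at which its call begins.
- bot.job_done(): hands the job in; it is judged then, once.
The state is a dict: "clock": time; "joint_pos": joint angles; "joint_vel": joint speeds; "tau": joint torques, N m; "eef_pos": TCP position; "tool_rot": TCP orientation; "ft_force": force on the tool from outside, world axes, zero at the start; "ft_torque": the same for the moment, N m; "grip_width": finger opening in m; "grasp_force": force on a finger pad.
Only numpy, scipy, OpenCV 4.12 (cv2) and the standard library are available. Lean on these libraries where they do the work, as an engineer would, in place of code of your own. Each camera call takes 0.05 s, during which the arm holds its last target. There are 200 camera calls.

### The job

Finish the network stack: take the black module with the orange ports and two cut corners by the grip bar on its top, and lower it gently onto the stack, cut corners over cut corners, so that its skirt slips over the raised deck and sits flush all round; then let go. Do not drop it, and leave the square-cornered module with the blue ports where it stands.

Things in the scene. Friction and masses are not known exactly. Their poses are not given: they have to be found in the camera images.
- module: Loose black module, 90 (x) by 130 (y) by 34 mm, 0.3 kg; orange ports on its +x side, both corners of that side cut 22 mm at 45 degrees. Light grey grip bar centred on top, 24 (x) by 80 (y) mm, 34 to 70 mm above the underside: grip across the 24 mm. Hollow below: skirt of 4 mm walls, 16 mm deep. Origin: centre of the underside (skirt rim), z up.
- cut_side (a point): Point on the loose orange-port module: the middle of the lower edge of its cut-cornered +x face, 45 mm along +x from the module's origin.
- stack: Fixed stack, same outline, +x side with orange ports and cut corners. Flat ledge at 70 mm height; on it a light grey deck 12 mm high, sloping sides (77 by 117 mm at the foot, 61 by 101 at the top) that guide a skirt from about 9 mm off. Module fully home: rim on the ledge, origin 70 mm above the stack's, axes parallel, 2.5 mm play each way. Origin: centre of the underside on the table, z up.
- square_module: The wrong module, to be left alone: same size, height and grip bar as the right one, but with four square corners, a blue port strip and a blue line on top. Origin: centre of the underside.
Things that resemble listed ones, but are neither listed nor needed, are in the scene too. What is shaped like the module but yellow is not meant.

How it is judged:
By the outcome, as a careful person would: the job done as asked, in the order asked, and still so for the second after the job is handed in, with the robot touching nothing.
It also fails if it takes over 35 s, if anything falls off the work surface, if the arm or the gripper's body presses on something with over 40 N, if the wrist force passes 120 N, or if a joint passes its speed limit or range.

## Working session

There is one attempt and no reset: what is moved stays moved. The work goes in short steps, Python scripts to look and compute and a tool call to move; the robot and the scene stay as the last step left them, time stands still between calls to the robot, and variables do not carry over. Pictures are saved under pics/ and viewed, at most 10 in all, crops included, and the job is handed in when it is done.

Besides the shell and the picture viewer there is one more tool, called after "Request:" as name(argument=value, ...), one argument or row to a line, values as JSON. jog_arm: Moves the arm, as the interface text tells. Scaled input: -1 to 1 covers 300 mm each way for a shift and pi/4 rad each way for a turn. Its arguments: {"type":"object","properties":{"deltas":{"type":"array","items":{"type":"object","properties":{"fingers":{"type":"number"},"delta_pos":{"type":"array","items":{"type":"number"}},"yaw":{"type":"number"}}}}},"required":["deltas"]}

```bash
mkdir -p pics
cat > h.py <<'E'
import numpy as np, cv2
from workcell import bot
def cam(n):
    c=bot.camera(n); R=cv2.Rodrigues(np.array(c['rvec'],float))[0]; t=np.array(c['tvec'],float).ravel()
    v,u=np.mgrid[0:400,0:640]; z=c['range_z']
    p=np.stack([(u-c['cx'])/c['fx']*z,(v-c['cy'])/c['fy']*z,z],-1)
    c['P']=(p-t)@R; c['P'][z==0]=np.nan; c['R']=R; c['t']=t
    return c
def save(n,im): cv2.imwrite('pics/'+n,im[...,::-1])
E
python3 - <<'E'
from h import *
a=cam('top'); b=cam('side'); save('top.png',a['image'])
save('side.png',b['image'])
np.savez('top.npz',P=a['P'],im=a['image']); 
o=bot.get_obs(); print(o['eef_pos'],o['tool_rot'],o['grip_width'],o['clock'])
E
```

```text
[0.15177183 0.47584727 0.23050975] [ 1.53771102e-01  9.88106082e-01 -8.93030949e-04 -1.43807419e-04] 0.08547132379346184 0.1
```

View pics/top.png

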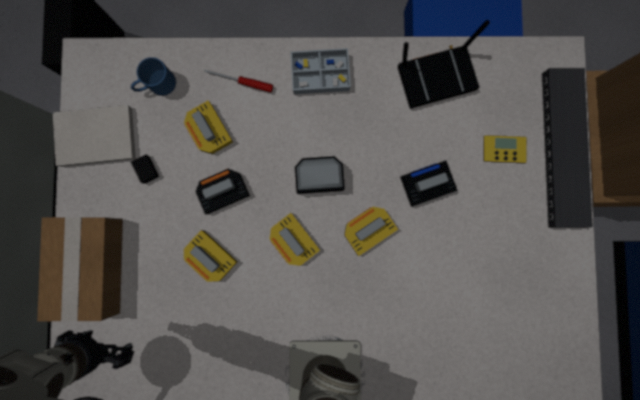

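View pics/side.png

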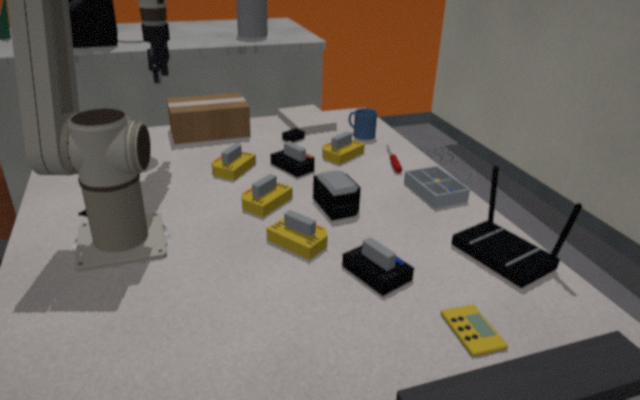

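The top view shows the orange-port black module at about (222,190), the stack at (320,175), and the blue square module at (428,183), which must stay put. The yellow modules are decoys. The cut/orange side faces the top of the image for both.

```bash
cat >> h.py <<'E'
def rect(P,u0,u1,v0,v1,z0,z1,mn=None):
    Q=P[v0:v1,u0:u1].reshape(-1,3); Q=Q[(Q[:,2]>z0)&(Q[:,2]<z1)]
    r=cv2.minAreaRect((Q[:,:2]*1000).astype(np.float32))
    b=cv2.boxPoints(r); e=[b[1]-b[0],b[2]-b[1]]; l=max(e,key=np.linalg.norm); s=min(e,key=np.linalg.norm)
    s=s if s[0]>0 else -s
    print(len(Q),np.round(r[0],1),np.round(r[1],1),'shortaxis yaw deg',round(np.degrees(np.arctan2(s[1],s[0])),1),'med z',np.median(Q[:,2]).round(4))
E
python3 - <<'E'
from h import *
d=np.load('top.npz');P=d['P'];im=d['im'].astype(int)
print(P[250,350])
for n,w in (('mod',(190,258,160,220)),('stk',(285,355,145,205))):
    print(n)
    for z in ((.055,.08),(.02,.05),(.06,.076),(.076,.09)):
        try: rect(P,*w,*z)
        except Exception as e: print(z,'none')
m=(im[...,0]>im[...,2]+50)&(im[...,0]>im[...,1]+35)
for w in ((190,258,160,220),(285,355,145,205)):
    Q=P[w[2]:w[3],w[0]:w[1]][m[w[2]:w[3],w[0]:w[1]]]
    print(len(Q),np.nanmean(Q,0) if len(Q) else '')
E
```

```text
[ 0.3410036  -0.07146287  0.00083832]
mod
296 [508.6 284.1] [24.9 80.1] shortaxis yaw deg 23.2 med z 0.0694
1251 [509.1 284.6] [ 92.9 130.7] shortaxis yaw deg 23.7 med z 0.0342
283 [508.  284.1] [24.9 79.8] shortaxis yaw deg 22.4 med z 0.0695
1 [504.1 263. ] [0. 0.] shortaxis yaw deg -180.0 med z 0.0789
stk
819 [546.1  14.1] [ 90.3 130. ] shortaxis yaw deg 4.0 med z 0.0726
50 [501.6  10. ] [  1.1 128.3] shortaxis yaw deg 3.9 med z 0.0331
549 [546.1  14.1] [ 90.3 130. ] shortaxis yaw deg 4.0 med z 0.0707
1045 [547.8  14.8] [ 76.2 113.7] shortaxis yaw deg 4.3 med z 0.0819
84 [0.54163594 0.29711405 0.03530066]
0
```

Request:
jog_arm(
  deltas=[
    {"fingers":1,"delta_pos":[-1,-0.25,0],"yaw":1},
    {"fingers":1,"delta_pos":[-1,-0.25,0],"yaw":1},
    {"fingers":1,"delta_pos":[-1,-0.25,0],"yaw":1},
    {"fingers":1,"delta_pos":[-1,-0.25,0],"yaw":1},
    {"fingers":1,"delta_pos":[-1,-0.25,0],"yaw":1},
    {"fingers":1,"delta_pos":[-1,-0.25,0],"yaw":1},
    {"fingers":1,"delta_pos":[-1,-0.25,0],"yaw":1},
    {"fingers":1,"delta_pos":[-1,-0.25,0],"yaw":1},
    {"fingers":1,"delta_pos":[-1,-0.25,0],"yaw":1},
  ],
)

```text
clock: 1.0
eef_pos: [0.4141, 0.3139, 0.2309]
tool_rot: [0.52, 0.854, -0.001, -0.001]
ft_force: [-0.2, 0.2, -0.2]
grip_width: 0.0853
grasp_force: 0.0
```

```bash
cat >> h.py <<'E'
from scipy.spatial.transform import Rotation as Ro
def go(x,y,z,deg):
    o=bot.get_obs(); R=Ro.from_quat(o['tool_rot']).as_matrix(); p=np.array(o['eef_pos'])
    d=R.T@(np.array([x,y,z])-p)/.3
    cur=np.degrees(np.arctan2(R[1,1],R[0,1])); dy=(-(deg-cur)+90)%180-90
    print('clk',o['clock'],'tcp',p.round(4),'ydir',cur.round(2),'j6',np.round(o['joint_pos'][5],2),'-> delta',d.round(4),'yaw',round(dy/45,4),'F',np.round(o['ft_force'],1),'w',round(o['grip_width'],4),'tilt',R[2].round(4))
E
python3 -c "
from h import *
go(.509,.284,.15,23.3)"
```

```text
clk 1.0 tcp [0.4141 0.3139 0.2309] ydir 27.33 j6 1.74 -> delta [-0.2338  0.2356  0.2691] yaw 0.0897 F [-0.2  0.2 -0.2] w 0.0853 tilt [ 4.0e-04 -1.5e-03 -1.0e+00]
```

Request:
jog_arm(
  deltas=[
    {"fingers":1,"delta_pos":[-0.234,0.236,0.2],"yaw":0.09},
    {"fingers":1,"delta_pos":[-0.234,0.236,0.2],"yaw":0.09},
    {"fingers":1,"delta_pos":[-0.234,0.236,0.2],"yaw":0.09},
    {"fingers":1,"delta_pos":[-0.234,0.236,0.2],"yaw":0.09},
    {"fingers":1,"delta_pos":[-0.234,0.236,0.2],"yaw":0.09},
  ],
)

```text
clock: 1.5
eef_pos: [0.5086, 0.285, 0.1716]
tool_rot: [0.549, 0.836, -0.0, -0.001]
ft_force: [-0.2, 0.0, -0.2]
grip_width: 0.0855
grasp_force: 0.0
```

Run:
```python
from h import *
c=cam('wrist'); save('w1.png',c['image']); P=c['P']
rect(P,0,640,0,400,.066,.075); rect(P,0,640,0,400,.028,.038)
go(.509,.284,.034,23.3)
```

```text
8394 [500.1 298.7] [428.2 109.9] shortaxis yaw deg -89.7 med z 0.0699
32043 [480.3 292.1] [654.5 360.2] shortaxis yaw deg -43.4 med z 0.0341
clk 1.55 tcp [0.5088 0.2852 0.1723] ydir 23.39 j6 1.67 -> delta [-0.0042 -0.001   0.4609] yaw 0.002 F [0.2 0.  0.5] w 0.0854 tilt [ 6.e-04  3.e-04 -1.e+00]
```

View pics/w1.png

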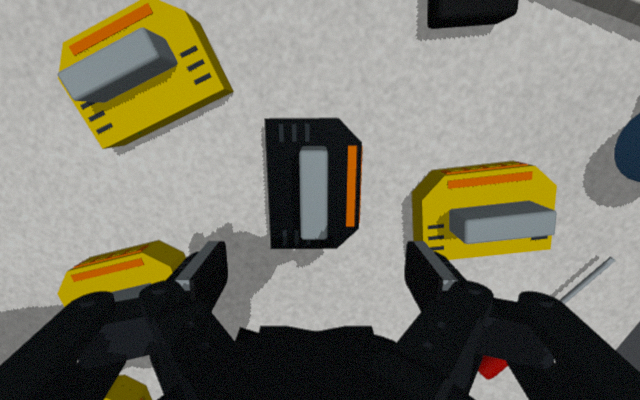

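The wrist view shows the orange-port module at (315,185) with its bar at (313,193), between the fingers. Now a quick crop measure.

Run:
```python
from h import *
c=cam('wrist'); P=c['P']
rect(P,255,375,110,255,.066,.075); rect(P,255,375,110,255,.028,.038)
Q=P.reshape(-1,3); R=Ro.from_quat(bot.get_obs()['tool_rot']).as_matrix()
go(.509,.284,.04,23.3)
```

```text
2457 [505.2 283.5] [23.6 79.5] shortaxis yaw deg 24.0 med z 0.0699
9098 [506.3 283.2] [ 91.7 130.2] shortaxis yaw deg 23.5 med z 0.0341
clk 1.6 tcp [0.509  0.2852 0.1727] ydir 23.39 j6 1.67 -> delta [-0.0041 -0.0022  0.4422] yaw 0.0021 F [ 0.2  1.  -0.1] w 0.0853 tilt [ 6.0e-04  1.3e-03 -1.0e+00]
```

Request:
jog_arm(
  deltas=[
    {"fingers":0.75,"delta_pos":[-0.001,-0.011,0.13],"yaw":0},
    {"fingers":0.75,"delta_pos":[-0.001,-0.011,0.22],"yaw":0},
    {"fingers":0.75,"delta_pos":[-0.001,-0.011,0.3],"yaw":0},
    {"fingers":0.75,"delta_pos":[-0.001,-0.011,0.36],"yaw":0},
    {"fingers":0.75,"delta_pos":[-0.001,-0.011,0.41],"yaw":0},
    {"fingers":0.75,"delta_pos":[-0.001,-0.011,0.44],"yaw":0},
    {"fingers":0.75,"delta_pos":[-0.001,-0.011,0.44],"yaw":0},
    {"fingers":0.75,"delta_pos":[-0.001,-0.011,0.44],"yaw":0},
  ],
)

```text
clock: 2.4
eef_pos: [0.5074, 0.283, 0.0405]
tool_rot: [0.55, 0.835, 0.001, 0.0]
ft_force: [-0.2, 0.1, 0.2]
grip_width: 0.0643
grasp_force: 0.0
```

Request:
jog_arm(
  deltas=[
    {"fingers":0,"delta_pos":[0,0,0],"yaw":0},
    {"fingers":0,"delta_pos":[0,0,0],"yaw":0},
    {"fingers":0,"delta_pos":[0,0,0],"yaw":0},
    {"fingers":0,"delta_pos":[0,0,0],"yaw":0},
    {"fingers":0,"delta_pos":[0,0,0],"yaw":0},
    {"fingers":0,"delta_pos":[0,0,0],"yaw":0},
    {"fingers":0,"delta_pos":[0,0,0],"yaw":0},
    {"fingers":0,"delta_pos":[0,0,0],"yaw":0},
  ],
)

```text
clock: 3.2
eef_pos: [0.5078, 0.2826, 0.0403]
tool_rot: [0.55, 0.835, 0.001, 0.0]
ft_force: [-1.2, -0.5, 6.0]
grip_width: 0.0233
grasp_force: 60.6
```

Gripped. Lift by 130 mm (-0.433).

Request:
jog_arm(
  deltas=[
    {"fingers":0,"delta_pos":[0,0,-0.03],"yaw":0},
    {"fingers":0,"delta_pos":[0,0,-0.08],"yaw":0},
    {"fingers":0,"delta_pos":[0,0,-0.15],"yaw":0},
    {"fingers":0,"delta_pos":[0,0,-0.23],"yaw":0},
    {"fingers":0,"delta_pos":[0,0,-0.31],"yaw":0},
    {"fingers":0,"delta_pos":[0,0,-0.38],"yaw":0},
    {"fingers":0,"delta_pos":[0,0,-0.43],"yaw":0},
    {"fingers":0,"delta_pos":[0,0,-0.43],"yaw":0},
  ],
)

```text
clock: 4.0
eef_pos: [0.5081, 0.2827, 0.1702]
tool_rot: [0.55, 0.835, 0.001, 0.001]
ft_force: [0.4, 0.3, -5.5]
grip_width: 0.0231
grasp_force: 59.6
```

Run:
```python
from h import *
c=cam('wrist'); save('w2.png',c['image']); P=c['P']
np.savez('w2.npz',P=P)
go(.5465,.0145,.17,4)
```

```text
clk 4.05 tcp [0.5073 0.2823 0.1686] ydir 23.25 j6 1.67 -> delta [-0.8716 -0.2323 -0.005 ] yaw 0.4278 F [ 0.3  0.1 -4.4] w 0.0228 tilt [ 1.e-04  7.e-04 -1.e+00]
```

View pics/w2.png

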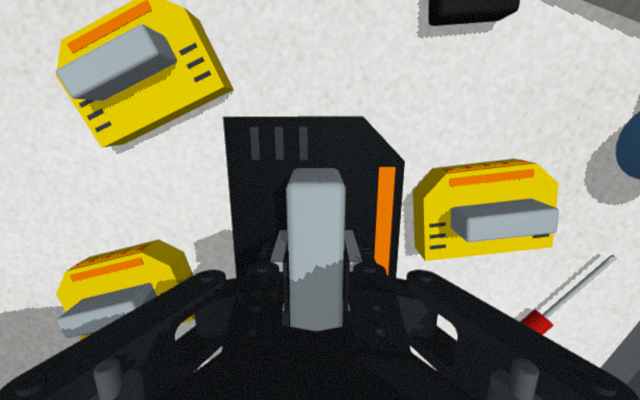

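The wrist view shows the module hanging from the bar, with its top spanning about (225–405, 117) and the bar between the pads. Now carrying it over the stack.

Request:
jog_arm(
  deltas=[
    {"fingers":0,"delta_pos":[-0.05,-0.01,0],"yaw":0.03},
    {"fingers":0,"delta_pos":[-0.14,-0.04,0],"yaw":0.07},
    {"fingers":0,"delta_pos":[-0.25,-0.07,0],"yaw":0.12},
    {"fingers":0,"delta_pos":[-0.36,-0.1,0],"yaw":0.18},
    {"fingers":0,"delta_pos":[-0.47,-0.13,0],"yaw":0.24},
    {"fingers":0,"delta_pos":[-0.58,-0.16,0],"yaw":0.3},
    {"fingers":0,"delta_pos":[-0.69,-0.19,0],"yaw":0.35},
    {"fingers":0,"delta_pos":[-0.78,-0.21,0],"yaw":0.39},
    {"fingers":0,"delta_pos":[-0.84,-0.225,0],"yaw":0.42},
    {"fingers":0,"delta_pos":[-0.875,-0.232,0],"yaw":0.428},
    {"fingers":0,"delta_pos":[-0.875,-0.232,0],"yaw":0.428},
    {"fingers":0,"delta_pos":[-0.875,-0.232,0],"yaw":0.428},
  ],
)

```text
clock: 5.25
eef_pos: [0.5462, 0.0138, 0.1675]
tool_rot: [0.682, 0.731, -0.0, -0.001]
ft_force: [-0.0, -1.1, -4.4]
grip_width: 0.0231
grasp_force: 59.4
```

Run:
```python
from h import *
c=cam('wrist'); save('w3.png',c['image']); np.savez('w3.npz',P=c['P'],im=c['image'])
s=cam('side'); save('s3.png',cv2.resize(s['image'][130:290,250:450],(800,640)[:2])[:600])
go(.5465,.0132,.17,4)
```

```text
clk 5.35 tcp [0.5465 0.0145 0.168 ] ydir 4.08 j6 1.53 -> delta [-0.0044 -0.0003 -0.0068] yaw 0.0017 F [-0.7  0.5 -4.2] w 0.0236 tilt [ 4.e-04 -8.e-04 -1.e+00]
```

View pics/w3.png

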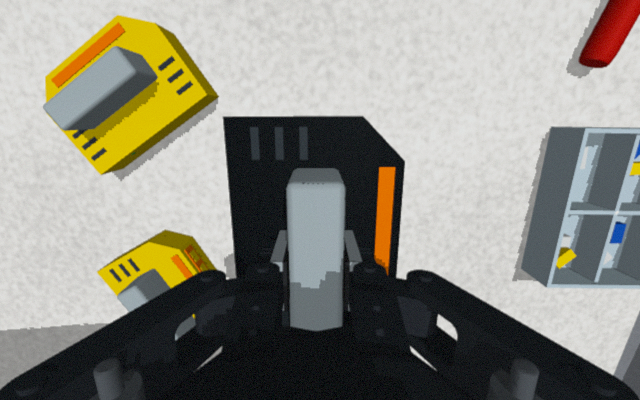

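View pics/s3.png

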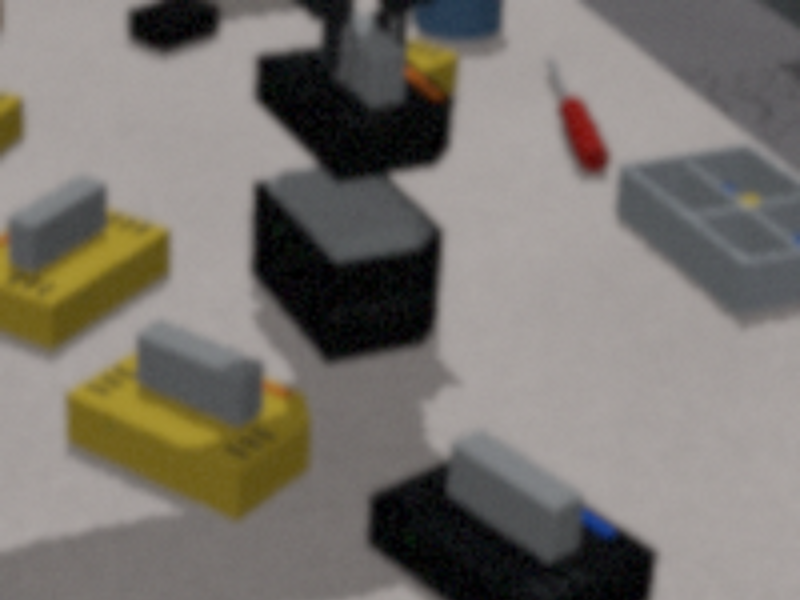

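The wrist view shows the module level, with its cut corner at (385,140). The side view shows it hovering over the stack at crop (345,90) and (345,250), cut corners the same way. I'll compare module and stack edges in one camera.

Run:
```python
from h import *
y=np.radians(4); A=np.array([[np.cos(y),np.sin(y)],[-np.sin(y),np.cos(y)]]); C=np.array([.5465,.0145])
for n in ('side','wrist','top'):
    c=cam(n); Q=c['P'].reshape(-1,3); Q=Q[~np.isnan(Q[:,0])]; L=np.c_[(Q[:,:2]-C)@A.T,Q[:,2]]*1000
    for k,(a,b) in dict(stack=(10,66),held=(131,158),heldtop=(158,166)).items():
        S=L[(abs(L[:,0])<56)&(abs(L[:,1])<76)&(L[:,2]>a)&(L[:,2]<b)]
        if len(S)>60:
            f=S[(abs(S[:,1])<40)&(S[:,0]<-35),0]; g=S[(abs(S[:,0])<20)&(S[:,1]<-50),1]
            print(n,k,len(S),'x-face',len(f),np.median(f).round(1) if len(f) else '','y-face',len(g),np.median(g).round(1) if len(g) else '','pct',np.percentile(S[:,:2],[1,99],axis=0).round(1).tolist())
            if k=='heldtop': print(' plane',np.linalg.lstsq(np.c_[S[:,:2],np.ones(len(S))],S[:,2],rcond=None)[0].round(4))
```

```text
side stack 913 x-face 238 -46.4 y-face 274 -65.6 pct [[-48.3, -69.9], [39.9, 60.0]]
side held 482 x-face 131 -44.7 y-face 138 -63.4 pct [[-46.7, -67.7], [40.2, 60.5]]
side heldtop 515 x-face 59 -41.2 y-face 52 -58.4 pct [[-45.5, -65.6], [44.5, 63.6]]
 plane [9.000000e-04 4.000000e-04 1.607794e+02]
wrist heldtop 18306 x-face 2133 -40.8 y-face 67 -51.8 pct [[-45.6, -46.2], [43.0, 65.5]]
 plane [ 0.000000e+00 -1.800000e-03  1.621179e+02]
```

The held module is level and sits +1.7 / +2.2 mm off the stack in x/y. Correct that and lower to about 7 mm above the deck.

Request:
jog_arm(
  deltas=[
    {"fingers":0,"delta_pos":[-0.007,-0.006,0.03],"yaw":0},
    {"fingers":0,"delta_pos":[-0.007,-0.006,0.06],"yaw":0},
    {"fingers":0,"delta_pos":[-0.007,-0.006,0.09],"yaw":0},
    {"fingers":0,"delta_pos":[-0.007,-0.006,0.115],"yaw":0},
    {"fingers":0,"delta_pos":[-0.007,-0.006,0.13],"yaw":0},
    {"fingers":0,"delta_pos":[-0.007,-0.006,0.13],"yaw":0},
  ],
)

```text
clock: 6.1
eef_pos: [0.5445, 0.0113, 0.1282]
tool_rot: [0.682, 0.731, -0.001, -0.001]
ft_force: [0.2, 0.2, -4.4]
grip_width: 0.0232
grasp_force: 59.4
```

Request:
jog_arm(
  deltas=[
    {"fingers":0,"delta_pos":[0,0,0.006],"yaw":0},
    {"fingers":0,"delta_pos":[0,0,0.012],"yaw":0},
    {"fingers":0,"delta_pos":[0,0,0.018],"yaw":0},
    {"fingers":0,"delta_pos":[0,0,0.024],"yaw":0},
    {"fingers":0,"delta_pos":[0,0,0.03],"yaw":0},
    {"fingers":0,"delta_pos":[0,0,0.036],"yaw":0},
    {"fingers":0,"delta_pos":[0,0,0.042],"yaw":0},
    {"fingers":0,"delta_pos":[0,0,0.046],"yaw":0},
    {"fingers":0,"delta_pos":[0,0,0.05],"yaw":0},
    {"fingers":0,"delta_pos":[0,0,0.05],"yaw":0},
  ],
)

```text
clock: 7.1
eef_pos: [0.5451, 0.0113, 0.1141]
tool_rot: [0.682, 0.731, -0.0, -0.0]
ft_force: [0.1, -0.6, -4.2]
grip_width: 0.0234
grasp_force: 59.4
```

Request:
jog_arm(
  deltas=[
    {"fingers":0,"delta_pos":[0,0,0.003],"yaw":0},
    {"fingers":0,"delta_pos":[0,0,0.006],"yaw":0},
    {"fingers":0,"delta_pos":[0,0,0.008],"yaw":0},
    {"fingers":0,"delta_pos":[0,0,0.01],"yaw":0},
    {"fingers":0,"delta_pos":[0,0,0.01],"yaw":0},
  ],
)

```text
clock: 7.6
eef_pos: [0.5452, 0.0114, 0.1112]
tool_rot: [0.682, 0.731, -0.0, -0.0]
ft_force: [0.2, 0.6, -4.2]
grip_width: 0.0231
grasp_force: 59.4
```

Request:
jog_arm(
  deltas=[
    {"fingers":0,"delta_pos":[0,0,0.001],"yaw":0},
    {"fingers":0,"delta_pos":[0,0,0.002],"yaw":0},
    {"fingers":0,"delta_pos":[0,0,0.002],"yaw":0},
  ],
)

```text
clock: 7.9
eef_pos: [0.5452, 0.0114, 0.1107]
tool_rot: [0.682, 0.731, -0.0, -0.0]
ft_force: [0.0, -0.3, -4.7]
grip_width: 0.023
grasp_force: 59.4
```

Request:
jog_arm(
  deltas=[
    {"fingers":0,"delta_pos":[0,0,0.001],"yaw":0},
    {"fingers":0,"delta_pos":[0,0,0.002],"yaw":0},
    {"fingers":0,"delta_pos":[0,0,0.003],"yaw":0},
    {"fingers":0,"delta_pos":[0,0,0.003],"yaw":0},
  ],
)

```text
clock: 8.3
eef_pos: [0.5452, 0.0114, 0.1103]
tool_rot: [0.682, 0.731, 0.0, 0.0]
ft_force: [-2.7, -0.5, 0.1]
grip_width: 0.0232
grasp_force: 60.1
```

Run:
```python
from h import *
y=np.radians(4); A=np.array([[np.cos(y),np.sin(y)],[-np.sin(y),np.cos(y)]]); C=np.array([.5465,.0145])
go(.5465,.0145,.11,4)
for n in ('wrist','side'):
    c=cam(n); Q=c['P'].reshape(-1,3); Q=Q[~np.isnan(Q[:,0])]; L=np.c_[(Q[:,:2]-C)@A.T,Q[:,2]]*1000
    S=L[(abs(L[:,0])<40)&(abs(L[:,1])<62)&(L[:,2]>98)&(L[:,2]<112)]
    print(n,len(S),np.median(S[:,2]),np.linalg.lstsq(np.c_[S[:,:2],np.ones(len(S))],S[:,2],rcond=None)[0].round(4))
save('s4.png',cv2.resize(c['image'][130:290,250:450],(750,600)))
```

```text
clk 8.3 tcp [0.5452 0.0114 0.1103] ydir 4.0 j6 1.52 -> delta [0.0101 0.0049 0.0009] yaw -0.0001 F [-2.7 -0.5  0.1] w 0.0232 tilt [-1.e-04  3.e-04 -1.e+00]
wrist 15285 104.21593124407241 [ 1.600000e-03 -2.200000e-03  1.043311e+02]
side 419 103.18083018124892 [ 8.000000e-04 -2.100000e-03  1.036146e+02]
```

View pics/s4.png

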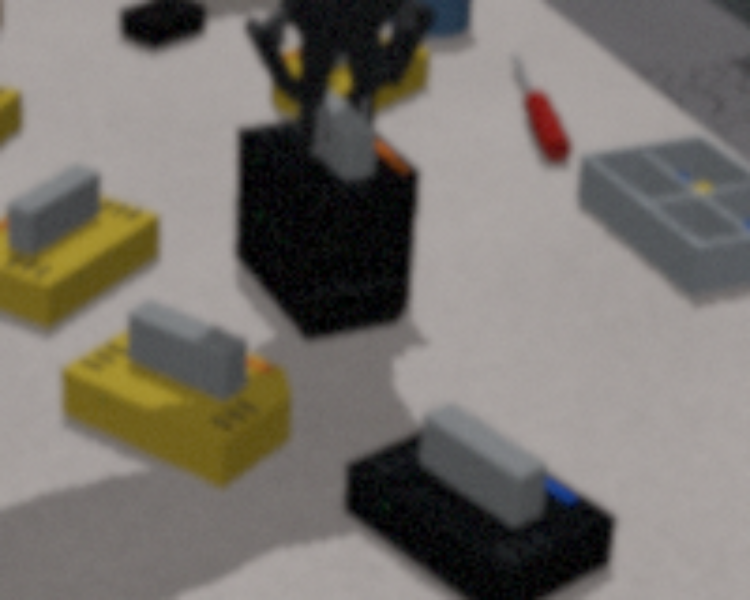

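The side view shows the module seated at crop (325,170), flush with the stack below. Its top is at 104 mm and level, and its weight is off the wrist. Release, then retreat.

Request:
jog_arm(
  deltas=[
    {"fingers":0.7,"delta_pos":[0,0,0],"yaw":0},
    {"fingers":0.7,"delta_pos":[0,0,0],"yaw":0},
    {"fingers":0.7,"delta_pos":[0,0,0],"yaw":0},
    {"fingers":0.7,"delta_pos":[0,0,0],"yaw":0},
    {"fingers":0.7,"delta_pos":[0,0,0],"yaw":0},
    {"fingers":0.7,"delta_pos":[0,0,0],"yaw":0},
  ],
)

```text
clock: 9.0
eef_pos: [0.5453, 0.0114, 0.1098]
tool_rot: [0.682, 0.731, 0.0, 0.0]
ft_force: [-0.9, -1.0, 0.3]
grip_width: 0.06
grasp_force: 0.0
```

Request:
jog_arm(
  deltas=[
    {"fingers":0.7,"delta_pos":[0,0,-0.03],"yaw":0},
    {"fingers":0.7,"delta_pos":[0,0,-0.08],"yaw":0},
    {"fingers":0.7,"delta_pos":[0,0,-0.14],"yaw":0},
    {"fingers":0.7,"delta_pos":[0,0,-0.21],"yaw":0},
    {"fingers":0.7,"delta_pos":[0,0,-0.28],"yaw":0},
    {"fingers":0.7,"delta_pos":[0,0,-0.33],"yaw":0},
    {"fingers":0.7,"delta_pos":[0,0,-0.35],"yaw":0},
    {"fingers":0.7,"delta_pos":[0,0,-0.35],"yaw":0},
  ],
)

```text
clock: 9.8
eef_pos: [0.5459, 0.0114, 0.2161]
tool_rot: [0.682, 0.731, 0.001, 0.001]
ft_force: [-0.3, 0.6, 0.4]
grip_width: 0.0599
grasp_force: 0.0
```

Run:
```python
from h import *
y=np.radians(4); A=np.array([[np.cos(y),np.sin(y)],[-np.sin(y),np.cos(y)]]); C=np.array([.5465,.0145])
go(.5465,.0145,.11,4)
for n in ('wrist','side'):
    c=cam(n); Q=c['P'].reshape(-1,3); Q=Q[~np.isnan(Q[:,0])]; L=np.c_[(Q[:,:2]-C)@A.T,Q[:,2]]*1000
    S=L[(abs(L[:,0])<55)&(abs(L[:,1])<75)&(L[:,2]>98)&(L[:,2]<110)]
    print(n,len(S),np.median(S[:,2]),np.percentile(S[:,:2],[1,99],axis=0).round(1).tolist(),np.linalg.lstsq(np.c_[S[:,:2],np.ones(len(S))],S[:,2],rcond=None)[0].round(4))
    if n=='wrist': save('w5.png',c['image'])
```

```text
clk 9.8 tcp [0.5459 0.0114 0.2161] ydir 3.99 j6 1.52 -> delta [0.0103 0.0019 0.3537] yaw -0.0002 F [-0.3  0.6  0.4] w 0.0599 tilt [-1.0e-04  2.5e-03 -1.0e+00]
wrist 10807 104.14070551192687 [[-47.1, -65.0], [41.8, 61.6]] [ 3.000000e-04 -3.000000e-04  1.041484e+02]
side 588 102.99365952850255 [[-46.9, -70.2], [41.9, 61.5]] [1.160000e-02 6.600000e-03 1.032198e+02]
```

View pics/w5.png

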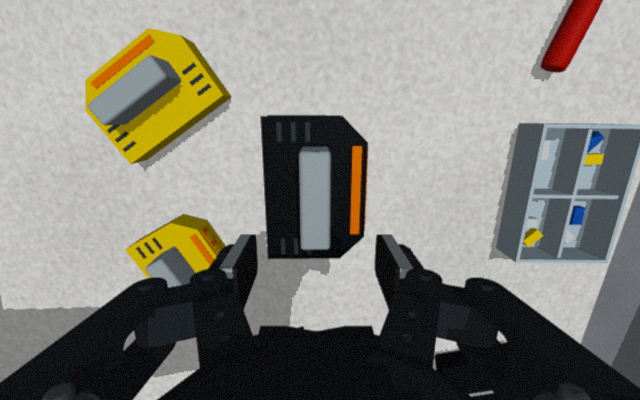

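The wrist view shows the module seated on the stack at (315,187), level at 104 mm, with the gripper clear.

```bash
python3 -c "
from workcell import bot
print(bot.job_done())"
```

```text
the job is handed in; nothing more can be done
None
```

The orange-port module is seated level and flush on the stack, cut corners over cut corners, released with the gripper clear; the blue-port module was not touched, and the job was handed in at about 10 s on the robot clock (no verdict was returned).

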